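# Raise the telescoping sign stand and hold it up

## Robot

A 6-joint arm with a two-finger parallel gripper is mounted at the origin on a cart in front of the work surface, level with it; the furniture and walls round the work are solid. World frame = base frame: x ahead of the robot, y to its left, z up, the work surface at z = 0. Lengths are in m, angles in rad, forces in N, time in s.
With the tool pointing down it reaches from about 0.35 to 0.975 m from the base axis. Payload 4.9 kg.
Tool frame: the origin (TCP) lies at the very end of the fingers, on their centre line; the grasp point (between the pads) lies 19 mm behind it; z points along the fingers, x is the direction in which the jaws open and shut, and the axes are right-handed (so a half turn about z gives the same grasp; the last joint's range is limited). The gripper opens to 85 mm and grips with 20 to 120 N. Pads are 22 mm wide; open, the fingers measure 114 mm over their backs; the gripper's body (76 mm by 85 mm) begins 54 mm behind the grasp point. The pads swing forward as they close: fully open they stand 13 mm farther back than shut.
Start: joints at [0.984, 0.053, 1.613, -0, 1.476, -0.119], TCP at [0.282, 0.558, 0.231] pointing down, gripper open.
Joint ranges: [-3.01, 3.01], [-1.01, 2.22], [0.06, 2.58], [-1.02, 4.17], [0.09, 2.62], [-3.14, 3.14]. Speed limits (rad/s): [2.57, 2.57, 3.14, 3.14, 3.14, 3.14].

## Interface

Orientations are given as a rotation vector (axis times angle).
In Python, from station import monitor, imaging, ticket gives the robot as it stands.
- The arm moves only by the tool step_arm, never from a script. Its argument "targets" is one flat list of numbers, 4 for each row, row after row: the shift along the tool's x, y, z in m, then the turn about the tool's z in rad. In form: [tx, ty, tz, roll, tx, ty, tz, roll, ...]. A call has 1 to 12 rows; each row is the pose to reach, as a shift and turn from the pose measured when the call began, along the tool's axes at that moment; what a row does not reach only later rows make up. A row lasts 1/12 s, in which the tool goes at most 41.7 mm and 7.16 degrees, less where a joint would pass 70% of its speed; a pose out of reach is approached as far as the arm can. A call with a gripper value outside its range is refused whole. "grip" is the finger opening in m, from 0 to 0.0854, set as the call begins (left out, the last holds). The fingers move at their own pace and stop on an object; "force" is the grip in N (left out, the last holds). Time passes only in rows, so rows that repeat a pose let the fingers close. It gives the time, the measured TCP pose, the force and the opening at its end, in the units of the state.
- monitor.get_obs(): the state, without advancing time (a new reading comes with each control period).
- imaging.get_image(name): name is "scene" or "top" or "wrist"; returns a dict with "color" (384x512x3 uint8, red, green, blue), "depth" (384x512 float32, m along the optical axis (not along the pixel's ray), 0 where there is no reading), "fov_y" (degrees; the focal length in pixels is half the picture's height over the tangent of half this angle, whatever the lens; pixels are square), "cx", "cy" (the principal point, pixels), "k1" (the pictures are not rectified: a ray, as slopes to the right and down, at radius r is drawn at 1 + k1 r^2 times it, then the intrinsics apply), "R" (3x3) and "t" (3): a world point X has camera coordinates R X + t. Camera axes: x right, y down, z forward; pixel columns grow to the right and rows downward; lengths in m; the calibration is good to about 2 mm. A picture is of the moment at which its call begins.
- ticket.finish_job(): hands the job in, once; it reports no verdict.
Trained networks look in a picture, given as the dict that the camera call returned (one of the last four; its "shot" number tells which), for a name from the list of things; names that differ only in an ending like _2 or _b are one class to them, and where a whole thing is asked for, a point or a joint stands for the part that bears it (a point fixed in the world has none). Each returns a list of dicts, best first, with "score" (0 to 1); they miss things now and then, are a little off and sometimes report something else, mostly with a low value. They report only what shows in the picture. A call takes as long as a camera call.
- imaging.search_frame(name, picture): "uv" ([column, row] in pixels, amid what is visible of it).
- imaging.mark_of(name, picture): "uv" ([column, row] in pixels: a listed point, or the origin of a listed thing).
The state is a dict: "t": time; "q": joint angles; "dq": joint speeds; "effort": joint torques, N m; "tool_pos": TCP position; "tool_rot": TCP orientation; "contact_force": force on the tool from outside, world axes, zero at the start; "wrist_torque": the same for the moment, N m; "opening": finger opening in m.
Only numpy, scipy, OpenCV 4.12 (cv2) and the standard library are available. Lean on these libraries where they do the work, as an engineer would, in place of code of your own. Each camera call takes 0.05 s, during which the arm holds its last target.

## Task

Push the release button of the telescoping sign stand fully down and let it go, so that its mast pops up; then take the mast by its round head, pull it up past the first stop to the second stop and keep holding it there at full height, still, because it sinks back when let go. Finish while holding it; leave the candle jar, the tester candle and the tin where they stand.

Things in the scene. Friction and masses are not known exactly. Their poses are not given: they have to be found in the camera images.
- stand: the sign stand, fixed to the table: dark foot plate 180 x 100 x 10 mm under a dark wooden block 150 x 60 mm, top 61 mm above the table. Origin: centre of the underside. x runs along the long side: the mast stands 47 mm from the origin on +x, the release button 47 mm on -x. Mast and button move along z (vertical).
- button_top (a point): centre of the top face of the release button, a steel disc 26 mm in diameter in a brass boss 37 mm wide. Unpressed it is 84 mm above the table; stroke 8 mm straight down, against a spring (about 2 N at the start, 4.2 N fully down), then a rigid stop. It springs back when let go.
- mast_grip (a point): centre of the mast's head: ribbed upright brass cylinder, 29 mm wide, 34 mm high, gripped from above at any yaw; card clip jaws stand 8 mm above it. This point is 107 mm above the table with the mast caught, about 127 mm popped up (122 to 132), 222 mm at the second stop. Below the head: 15 mm rod, 21 mm tube, then a fixed 27 mm tube whose top is 84 mm above the table.
- button (a joint): release button, m: 0 out, 0.008 fully pressed. The catch frees the mast at about 0.006 and the mast pops up by its own spring; it stays popped up after the button is let go. With the catch on the mast cannot be pulled up.
- mast_upper (a joint): upper section of the mast, m: 0 caught, about 0.02 popped up, 0.060 at the first stop. Pulling it up takes about 1 to 3 N; it is drawn back when let go.
- mast_lower (a joint): lower section, which follows once the upper one is at the first stop, m: 0 down, 0.055 at the second stop (full height, rigid stop). It takes about 5 to 7 N in all to pull up; it is drawn back when let go.
- jar: bystander: lidded candle jar, 69 mm wide, 82 mm tall; origin at the centre of its underside
- tester: bystander: open tester candle in a glass, 67 mm wide, 74 mm tall; origin at the centre of its underside
- wax_tin: bystander: flat tin 61 x 88 x 22 mm; origin at the centre of its underside

How it is judged:
On the way, in this order (a step that is already met when the one before it is completed fails the run):
1. the release button is pushed fully down (value of joint button above 0.0068 m), for 0.05 s.
2. the button is let go and the mast has popped up (value of joint button below 0.002 m and value of joint mast_upper above 0.008 m), for 0.1 s.
3. the mast is pulled up to its second stop by the fingers (value of joint mast_upper above 0.056 m and value of joint mast_lower above 0.051 m and contact force between the fingers and mast_upper above 2 N), for 0.2 s.
At the end, for the whole second after the job is handed in: Both mast sections are within 4 mm of their stops (upper above 0.056, lower above 0.051), still (under 0.02 m/s), held by the fingers (contact over 2 N); the button is out (under 0.002); jar, tester and tin are within 20 mm of where they stood (all of step 3 and value of joint button below 0.002 m and velocity of joint mast_lower between -0.02 and 0.02 m/s and velocity of joint mast_upper between -0.02 and 0.02 m/s and distance of each of jar, tester, wax_tin from where it was at the start of the episode below 0.02 m); the arm keeps its last pose, push and grip.
It fails at once if a bystander is moved more than 20 mm or tipped (distance of any of jar, tester, wax_tin from where it was at the start of the episode above 0.02 m or angle between any of jar, tester, wax_tin's own z axis and vertical above 0.3 rad).
It also fails if it takes over 45 s, if anything falls off the work surface, if the arm or the gripper's body presses on something with over 40 N, if the wrist force passes 120 N, or if a joint passes its speed limit or range.

## Working session

There is one attempt and no reset: what is moved stays moved. The work goes in short steps, Python scripts to look and compute and a tool call to move; the robot and the scene stay as the last step left them, time stands still between calls to the robot, and variables do not carry over. Pictures are saved under pics/ and viewed, and the job is handed in when it is done.

Besides the shell and the picture viewer there is one more tool, called after "Request:" by a JSON object that holds its "name" and its "arguments". step_arm: Moves the arm, as the interface text tells. Its arguments: {"type":"object","properties":{"targets":{"type":"array","items":{"type":"number"}},"grip":{"type":"number"},"force":{"type":"number"}},"required":["targets"]}

```bash
mkdir -p pics
cat > h.py <<'E'
import numpy as np, cv2
from station import monitor, imaging, ticket
def cam(p):
    f=192/np.tan(np.radians(p["fov_y"])/2)
    return np.array([[f,0,p["cx"]],[0,f,p["cy"]],[0,0,1.]]), np.array([p["k1"],0,0,0,0.])
def ray(p,uv):
    K,D=cam(p)
    n=cv2.undistortPoints(np.array([[uv]],float),K,D)[0,0]
    R=np.array(p["R"]);t=np.array(p["t"])
    return -R.T@t, R.T@np.array([n[0],n[1],1.])
def at_z(p,uv,z):
    o,d=ray(p,uv); return o+d*(z-o[2])/d[2]
def at_depth(p,uv):
    o,d=ray(p,uv); c=int(round(uv[0]));r=int(round(uv[1])); w=p["depth"][r-1:r+2,c-1:c+2]; w=w[w>0]
    return o+d*np.median(w) if len(w) else None
def proj(p,X):
    K,D=cam(p); R=np.array(p["R"]);t=np.array(p["t"])
    return cv2.projectPoints(np.array([X],float),cv2.Rodrigues(R)[0],t,K,D)[0][0,0]
def save(p,n): cv2.imwrite("pics/"+n,cv2.cvtColor(p["color"],cv2.COLOR_RGB2BGR))
E
python3 - <<'E'
from h import *
np.set_printoptions(precision=4,suppress=True)
o=monitor.get_obs(); print({k:np.round(v,4) for k,v in o.items()})
Z=dict(button_top=.084,mast_grip=.107,stand=0,jar=0,tester=0,wax_tin=0)
for n in ["scene","top","wrist"]:
    p=imaging.get_image(n); save(p,n+"0.png")
    for k,z in Z.items():
        m=imaging.mark_of(k,p)
        for d in m[:2]: print(n,k,round(d["score"],2),np.round(d["uv"],1),at_z(p,d["uv"],z),at_depth(p,d["uv"]))
E
```

```text
{'t': np.float64(0.0), 'q': array([ 0.984 ,  0.0534,  1.6143, -0.    ,  1.476 , -0.119 ]), 'dq': array([ 0.0014, -0.0002,  0.0004, -0.0006, -0.0014, -0.001 ]), 'effort': array([ -0.0006, -39.3687, -37.017 ,  -0.0001,   0.007 ,  -0.    ]), 'tool_pos': array([0.2815, 0.5573, 0.2301]), 'tool_rot': array([ 2.6751,  1.6456, -0.0029]), 'contact_force': array([ 0.2625, -0.6551, -0.1004]), 'wrist_torque': array([-0.0083, -0.034 , -0.0115]), 'opening': np.float64(0.0853)}
scene button_top 0.6 [307.9 183.9] [ 0.4546 -0.1318  0.084 ] [ 0.4584 -0.1368  0.0811]
scene mast_grip 0.41 [319.7 168.1] [ 0.4795 -0.2305  0.107 ] [ 0.4684 -0.215   0.1151]
scene stand 0.79 [313.4 200. ] [ 0.4616 -0.18    0.    ] [ 0.4141 -0.1154  0.0406]
scene tester 0.74 [139.  247.5] [0.6452 0.4531 0.    ] [0.6023 0.4776 0.0307]
scene wax_tin 0.71 [200.4 243.7] [0.5274 0.3052 0.    ] [0.5057 0.3222 0.0173]
top button_top 0.58 [304.4 215.2] [ 0.4482 -0.1388  0.084 ] [ 0.448  -0.1385  0.0856]
top mast_grip 0.45 [331.6 202.6] [ 0.4868 -0.2251  0.107 ] [ 0.4841 -0.2199  0.1285]
top stand 0.63 [312.2 214.7] [ 0.4574 -0.1803  0.    ] [ 0.4517 -0.1687  0.0625]
top jar 0.68 [265.3 229.7] [ 0.4054 -0.0139  0.    ] [ 0.4012 -0.0096  0.0833]
top tester 0.59 [130.7 167. ] [0.6301 0.4673 0.    ] [0.6184 0.4504 0.0506]
top tester 0.41 [179.5 192. ] [0.5391 0.2891 0.    ] [0.5353 0.2845 0.0241]
top wax_tin 0.57 [177.3 188.9] [0.5502 0.2973 0.    ] [0.5463 0.2926 0.0236]
```

Run:
```python
import cv2
a=cv2.imread("pics/scene0.png");b=cv2.imread("pics/top0.png")
cv2.imwrite("pics/sc_crop.png",cv2.resize(a[120:270,210:410],None,fx=3.9,fy=3.9,interpolation=2))
cv2.imwrite("pics/top_crop.png",cv2.resize(b[150:270,230:390],None,fx=4.9,fy=4.9,interpolation=2))
```

```text
(no output)
```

View pics/scene0.png

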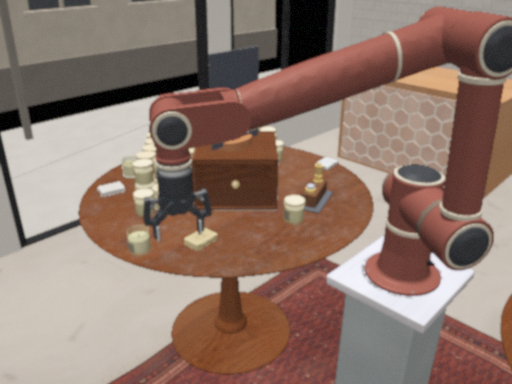

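View pics/top0.png

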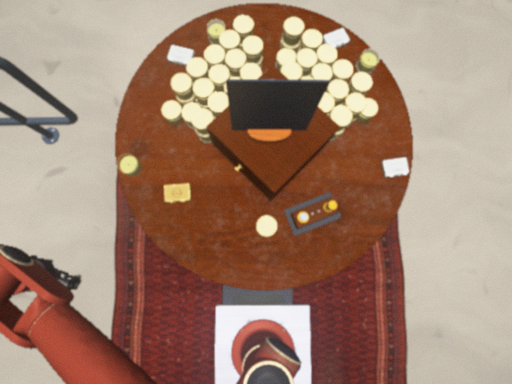

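```bash
ls pics
```

```text
sc_crop.png
scene0.png
top0.png
top_crop.png
wrist0.png
```

View pics/top_crop.png

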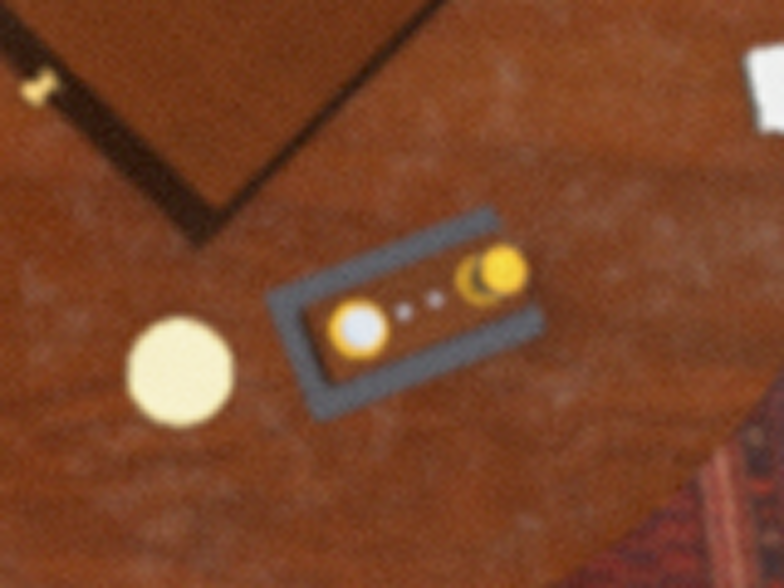

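View pics/sc_crop.png

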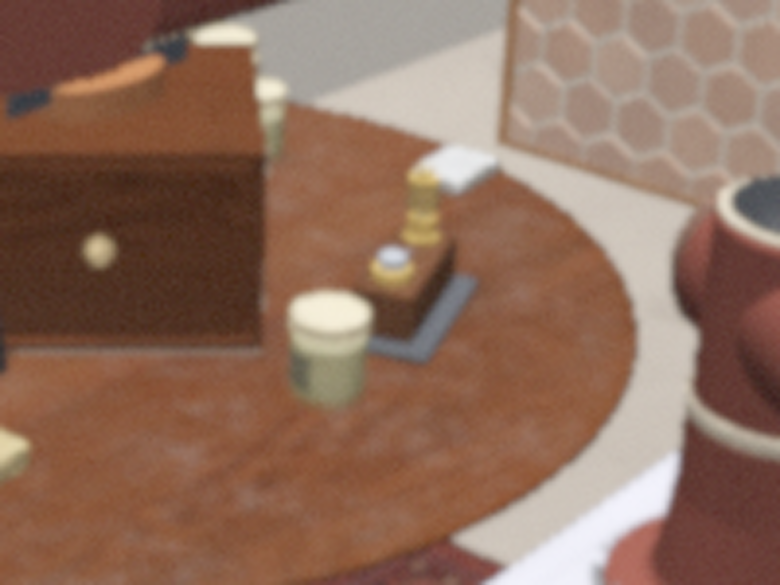

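The scene view shows the stand at about (315,185), with the jar at (294,208) in front of it and the drawer cabinet to its left. In the top view the button is at (304,216), the mast head at (332,203), the jar at (266,226), and the cabinet's near corner at about (272,199). Next I'll measure how much clearance the cabinet leaves.

Run:
```python
from h import *
np.set_printoptions(precision=3,suppress=True)
p=imaging.get_image("top"); s=imaging.get_image("scene")
for uv in [(272,188),(272,192),(272,197),(272,200),(272,203),(250,170),(300,160),(240,170),(220,148),(330,135),(303.6,216.3),(331.8,204.6),(265.6,225.5),(245,110),(300,100),(275,100)]:
    print(uv,at_depth(p,uv))
# points cloud of cabinet region
H=[]
for v in range(90,290,1):
    for u in range(120,410,1):
        x=at_depth(p,(u,v))
        if x is not None: H.append(x)
H=np.array(H)
c=H[(H[:,2]>.13)&(H[:,2]<.5)]
print(len(c),c.min(0),c.max(0)); print(np.histogram(c[:,2],12))
b=c[(c[:,2]>.15)]
i=b[:,0].argmin();print("nearest x",b[i]); i=b[:,1].argmin();print("min y",b[i]); i=b[:,1].argmax();print(b[i])
for y in np.arange(-.3,.35,.05):
    k=b[abs(b[:,1]-y)<.01]
    if len(k): print(round(y,2),k[:,0].min(),k[:,2].max())
# head in scene
w=imaging.get_image("wrist"); save(w,"w1.png"); print(-np.array(w["R"]).T@w["t"])
```

```text
(272, 188) [ 0.52  -0.025  0.196]
(272, 192) [ 0.511 -0.026  0.177]
(272, 197) [ 0.508 -0.032  0.091]
(272, 200) [ 0.51  -0.039  0.001]
(272, 203) [ 0.499 -0.039 -0.001]
(250, 170) [0.577 0.041 0.191]
(300, 160) [ 0.607 -0.112  0.195]
(240, 170) [0.612 0.074 0.031]
(220, 148) [0.679 0.142 0.074]
(330, 135) [ 0.686 -0.207  0.198]
(303.6, 216.3) [ 0.444 -0.136  0.086]
(331.8, 204.6) [ 0.477 -0.22   0.13 ]
(265.6, 225.5) [ 0.415 -0.011  0.083]
(245, 110) [0.696 0.055 0.372]
(300, 100) [ 0.696 -0.078  0.438]
(275, 100) [ 0.696 -0.018  0.436]
10953 [ 0.476 -0.348  0.13 ] [0.867 0.292 0.494]
(array([ 476, 2109, 4456,  700,  273,  318,  334,  377,  408,  454,  501,
        547]), array([0.13 , 0.16 , 0.191, 0.221, 0.251, 0.282, 0.312, 0.342, 0.373,
       0.403, 0.433, 0.464, 0.494]))
nearest x [ 0.506 -0.033  0.169]
min y [ 0.856 -0.348  0.155]
[0.852 0.292 0.155]
-0.3 0.7761817688010486 0.16656803650605712
-0.25 0.7255582283162727 0.1704570901684661
-0.2 0.6639632237982276 0.1986846262274169
-0.15 0.6143628291951546 0.20112633448596617
-0.1 0.565420448623147 0.49259728741487785
-0.05 0.5142466206523469 0.493050289877502
-0.0 0.5278388657708435 0.4915471888532258
0.05 0.5765646490288705 0.49130511358925677
0.1 0.6268840707782787 0.4906420089448269
0.15 0.6782648760288066 0.197860690231225
0.2 0.7165239089992345 0.1684500704232752
0.25 0.8438032838140561 0.16334315696623936
0.3 0.8523227947324112 0.15465802641589188
[0.221 0.587 0.373]
```

The route is clear: the cabinet top is at 0.198 m and the tool travels at 0.23 m. I'll swing over toward the button with the fingers closing and turn the jaws across the stand.

Request:
{"name": "step_arm", "arguments": {"targets": [-0.014, 0.012, 0, 0.02, -0.041, 0.035, 0, 0.05, -0.068, 0.057, 0, 0.09, -0.095, 0.08, 0, 0.12, -0.122, 0.103, 0, 0.16, -0.15, 0.127, 0, 0.2, -0.178, 0.15, 0, 0.23, -0.206, 0.174, 0, 0.26, -0.234, 0.198, 0, 0.3, -0.262, 0.222, 0, 0.34, -0.29, 0.245, 0, 0.37, -0.31, 0.262, 0, 0.4], "grip": 0.0, "force": 20}}

```text
t: 2.2
tool_pos: [0.3761, 0.1607, 0.2316]
tool_rot: [2.95, 1.077, 0.002]
contact_force: [0.3, 0.5, -0.3]
opening: -0.0002
```

```bash
cat > mv.py <<'E'
from h import *
import sys
from scipy.spatial.transform import Rotation as Ro
np.set_printoptions(precision=4,suppress=True)
def to(target,yaw=None):
    o=monitor.get_obs(); R=Ro.from_rotvec(o["tool_rot"]).as_matrix()
    d=R.T@(np.array(target)-o["tool_pos"]); y0=np.arctan2(R[1,0],R[0,0])
    r=None if yaw is None else -((np.radians(yaw)-y0+np.pi)%(2*np.pi)-np.pi)
    print("t",o["t"],"pos",o["tool_pos"],"yaw",np.degrees(y0),"tilt z",R[:,2],"F",o["contact_force"],"open",o["opening"],"-> shift",d,"roll",r)
E
python3 -c "
from mv import *
to([.447,-.137,.23],24)"
```

```text
t 2.2 pos [0.3761 0.1607 0.2316] yaw 40.11710577650158 tilt z [ 0.0012 -0.0004 -1.    ] F [ 0.3449  0.4679 -0.2716] open -0.0002141589658444554 -> shift [-0.1376  0.2733  0.0018] roll 0.2812965616921499
```

Request:
{"name": "step_arm", "arguments": {"targets": [-0.009, 0.018, 0, 0.02, -0.025, 0.05, 0, 0.05, -0.042, 0.083, 0, 0.085, -0.058, 0.116, 0, 0.12, -0.075, 0.149, 0, 0.155, -0.091, 0.181, 0, 0.19, -0.107, 0.213, 0, 0.22, -0.12, 0.238, 0, 0.25, -0.13, 0.258, 0, 0.27, -0.136, 0.27, 0.002, 0.28, -0.138, 0.273, 0.002, 0.28, -0.138, 0.273, 0.002, 0.28]}}

```text
t: 3.2
tool_pos: [0.4463, -0.1371, 0.2295]
tool_rot: [-3.072, -0.654, -0.001]
contact_force: [-0.2, 0.0, -0.3]
opening: -0.0
```

Run:
```python
from mv import *
to([.447,-.137,.1],24)
p=imaging.get_image("wrist"); save(p,"w2.png"); print(-np.array(p["R"]).T@p["t"])
for k,z in dict(button_top=.084,mast_grip=.107,stand=0).items():
    for d in imaging.mark_of(k,p)[:2]: print(k,d["score"],d["uv"],at_z(p,d["uv"],z),at_depth(p,d["uv"]))
```

```text
t 3.2 pos [ 0.4463 -0.1371  0.2295] yaw 24.040644397151915 tilt z [ 0.0004  0.0003 -1.    ] F [-0.1983  0.01   -0.3486] open -2.289975974836114e-05 -> shift [0.0006 0.0002 0.1295] roll 0.000709378552789186
[ 0.4186 -0.0765  0.3707]
button_top 0.61 [259.8, 175.3] [ 0.4466 -0.1346  0.084 ] [ 0.4467 -0.1349  0.0824]
stand 0.86 [253.9, 198.9] [ 0.4601 -0.1804  0.    ] [ 0.4533 -0.1635  0.0602]
```

View pics/w2.png

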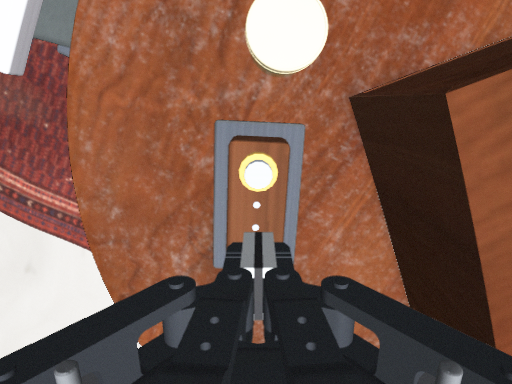

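The wrist view shows the button disc at (258,175), which puts it at about (0.4467, -0.1347, 0.083). That agrees with the network and with the given height. I'll come down over it now.

Request:
{"name": "step_arm", "arguments": {"targets": [0.001, -0.002, 0.02, 0, 0.001, -0.002, 0.05, 0, 0.001, -0.002, 0.08, 0, 0.001, -0.002, 0.105, 0, 0.001, -0.002, 0.125, 0, 0.001, -0.002, 0.135, 0, 0.001, -0.002, 0.139, 0, 0.001, -0.002, 0.139, 0]}}

```text
t: 4.07
tool_pos: [0.4465, -0.133, 0.0905]
tool_rot: [-3.071, -0.66, -0.001]
contact_force: [-1.0, 0.3, -0.1]
opening: -0.0003
```

Run:
```python
from mv import *
to([.4467,-.1347,.075],24)
p=imaging.get_image("wrist"); save(p,"w3.png")
s=imaging.get_image("scene"); cv2.imwrite("pics/s3.png",cv2.resize(cv2.cvtColor(s["color"],4)[120:240,240:400],None,fx=4.9,fy=4.9,interpolation=2))
```

```text
t 4.0667 pos [ 0.4465 -0.133   0.0905] yaw 24.237298284287284 tilt z [ 0.0005  0.0003 -1.    ] F [-0.994   0.2683 -0.1143] open -0.0003042647376387978 -> shift [-0.0005  0.0016  0.0155] roll 0.004141636370146529
```

View pics/w3.png

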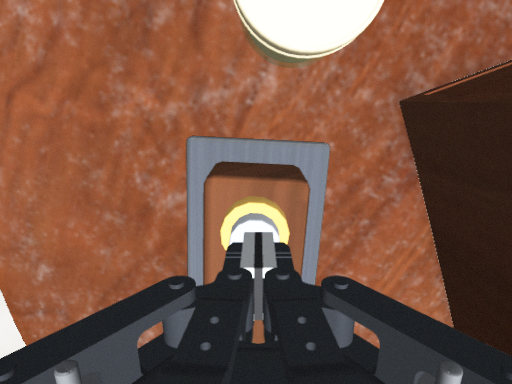

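View pics/s3.png

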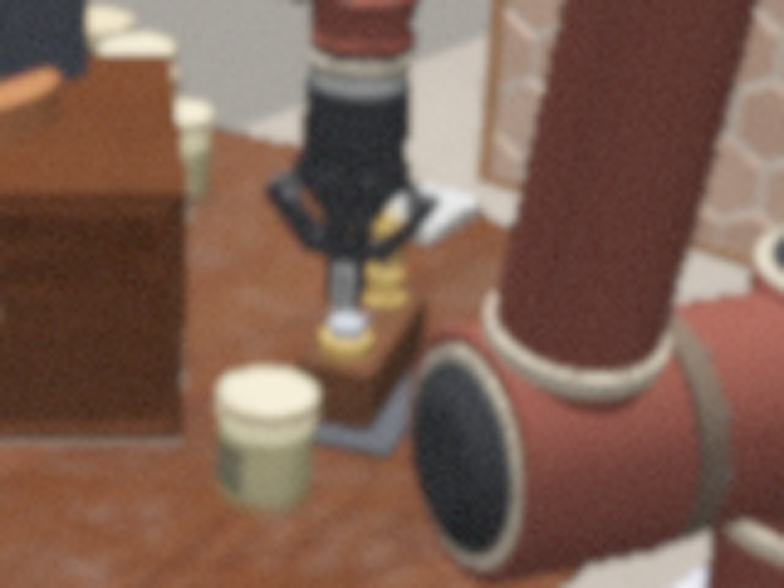

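The closed fingertips are just above the steel disc, at (257,235) in the wrist view. I'll press now and watch the force.

Request:
{"name": "step_arm", "arguments": {"targets": [0, 0.001, 0.004, 0, 0, 0.001, 0.008, 0, 0, 0.001, 0.011, 0, 0, 0.001, 0.013, 0, 0, 0.001, 0.0145, 0, 0, 0.001, 0.0155, 0, 0, 0.001, 0.016, 0, 0, 0.001, 0.016, 0, 0, 0.001, 0.016, 0]}}

```text
t: 4.92
tool_pos: [0.4488, -0.1351, 0.0769]
tool_rot: [3.069, 0.658, 0.007]
contact_force: [2.1, -1.8, 3.9]
opening: 0.0001
```

The force reads 3.9 N, which is close to the stop but doesn't confirm it. I'll push a few millimetres more.

Request:
{"name": "step_arm", "arguments": {"targets": [-0.001, -0.001, 0.002, 0, -0.001, -0.001, 0.004, 0, -0.001, -0.001, 0.005, 0, -0.001, -0.001, 0.005, 0]}}

```text
t: 5.25
tool_pos: [0.4487, -0.1351, 0.0757]
tool_rot: [3.068, 0.658, 0.008]
contact_force: [-5.9, 2.9, 25.0]
opening: 0.0005
```

The force jumped to 25 N at z = 0.0757, so the button is on its rigid stop. I'll release it and go up.

Request:
{"name": "step_arm", "arguments": {"targets": [0, 0, -0.008, 0, 0, 0, -0.02, 0, 0, 0, -0.045, 0, 0, 0, -0.075, 0, 0, 0, -0.105, 0, 0, 0, -0.13, 0, 0, 0, -0.15, 0, 0, 0, -0.155, 0, 0, 0, -0.155, 0, 0, 0, -0.155, 0], "grip": 0.07}}

```text
t: 6.08
tool_pos: [0.4468, -0.1342, 0.2289]
tool_rot: [3.07, 0.659, 0.004]
contact_force: [0.7, -0.6, -0.7]
opening: 0.07
```

Run:
```python
from mv import *
to([.4734,-.2249,.23],24)
for n in ["scene","top","wrist"]:
    p=imaging.get_image(n); save(p,n+"4.png")
    for k,z in dict(button_top=.084,mast_grip=.127).items():
        for d in imaging.mark_of(k,p)[:2]: print(n,k,d["score"],d["uv"],at_z(p,d["uv"],z),at_depth(p,d["uv"]))
    if n!="wrist":
        a=cv2.cvtColor(p["color"],4); a=a[130:210,270:370] if n=="scene" else a[170:250,270:370]
        cv2.imwrite(f"pics/{n}4c.png",cv2.resize(a,None,fx=7,fy=7,interpolation=2))
```

```text
t 6.0833 pos [ 0.4468 -0.1342  0.2289] yaw 24.223803135339423 tilt z [ 0.0032 -0.0011 -1.    ] F [ 0.7174 -0.6086 -0.732 ] open 0.07004413716562823 -> shift [-0.0129  0.0936 -0.0009] roll 0.003906101587959565
scene button_top 0.51 [308.1, 183.4] [ 0.4567 -0.1356  0.084 ] [ 0.4907 -0.1804  0.0578]
scene mast_grip 0.56 [318.2, 163.9] [ 0.4796 -0.2195  0.127 ] [ 0.4729 -0.2103  0.1317]
wrist button_top 0.75 [253.9, 176.5] [ 0.4435 -0.1352  0.084 ] [ 0.4437 -0.1356  0.0823]
wrist mast_grip 0.93 [250.0, 293.7] [ 0.4783 -0.2205  0.127 ] [ 0.4753 -0.2131  0.1393]
wrist mast_grip 0.34 [276.5, 49.3] [ 0.4172 -0.0369  0.127 ] [ 0.4169 -0.0297  0.0795]
```

View pics/scene4c.png

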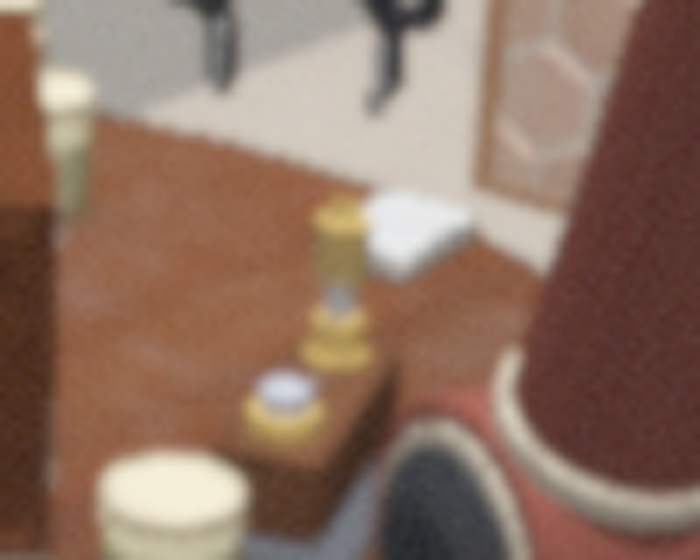

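View pics/wrist4.png

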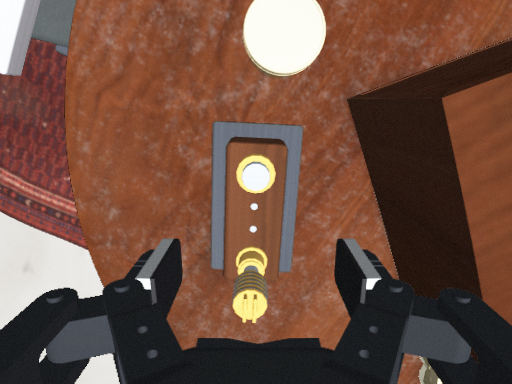

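View pics/top4c.png

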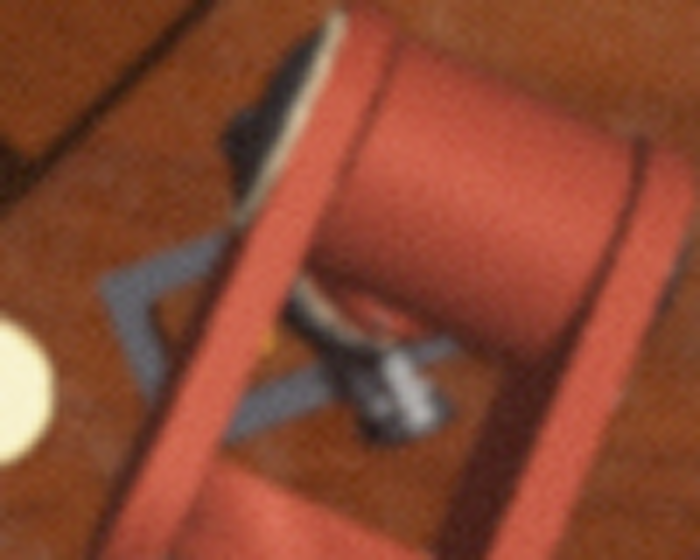

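The mast has popped up: rod showing under the head at (250,293) in the wrist view, and the button is back out at (255,177). I'll move over the mast, fingers still high, and look again.

Request:
{"name": "step_arm", "arguments": {"targets": [-0.002, 0.015, 0, 0, -0.004, 0.042, 0, 0, -0.006, 0.068, 0, 0, -0.007, 0.085, 0, 0, -0.008, 0.093, 0, 0, -0.008, 0.093, 0, 0, -0.008, 0.093, 0, 0]}}

```text
t: 7.12
tool_pos: [0.4783, -0.2229, 0.2303]
tool_rot: [3.07, 0.658, 0.007]
contact_force: [0.2, 0.3, -0.7]
opening: 0.0702
```

Run:
```python
from mv import *
to([.478,-.222,.108],24)
p=imaging.get_image("wrist"); save(p,"w5.png")
for k,z in dict(button_top=.084,mast_grip=.127).items():
        for d in imaging.mark_of(k,p)[:2]: print(k,d["score"],d["uv"],at_z(p,d["uv"],z),at_depth(p,d["uv"]))
for z in (.1,.127,.144,.152): print(proj(p,[.478,-.222,z]))
```

```text
t 7.1167 pos [ 0.4783 -0.2229  0.2303] yaw 24.185568998927366 tilt z [ 0.0045 -0.0013 -1.    ] F [ 0.1898  0.3219 -0.6703] open 0.0702062305408664 -> shift [-0.0004 -0.0013  0.1223] roll 0.003238790020912319
button_top 0.73 [262.3, 63.9] [ 0.4423 -0.1339  0.084 ] [ 0.4423 -0.1337  0.0823]
mast_grip 0.6 [260.7, 190.2] [ 0.4803 -0.2224  0.127 ] [ 0.4788 -0.2194  0.1394]
[258.0332 180.2342]
[258.1804 188.5274]
[258.2897 194.6834]
[258.3466 197.8844]
```

View pics/w5.png

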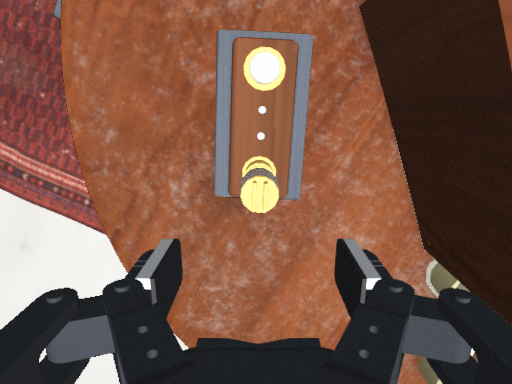

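The head at (260,193) is centred between the fingers, which fits a mast at about (0.479, -0.222). I'll descend and then close.

Request:
{"name": "step_arm", "arguments": {"targets": [0, -0.001, 0.015, 0, 0, -0.001, 0.045, 0, 0, -0.001, 0.075, 0, 0, -0.001, 0.1, 0, 0, -0.001, 0.115, 0, 0, -0.001, 0.122, 0, 0, -0.001, 0.122, 0, 0, -0.001, 0.122, 0]}}

```text
t: 7.93
tool_pos: [0.4788, -0.2211, 0.1093]
tool_rot: [3.068, 0.661, 0.008]
contact_force: [0.5, -1.0, 0.1]
opening: 0.07
```

Run:
```python
from mv import *
to([.479,-.222,.108],24)
p=imaging.get_image("wrist"); save(p,"w6.png")
s=imaging.get_image("scene"); cv2.imwrite("pics/s6.png",cv2.resize(cv2.cvtColor(s["color"],4)[120:220,260:380],None,fx=6,fy=6,interpolation=2))
```

```text
t 7.9333 pos [ 0.4788 -0.2211  0.1093] yaw 24.30719632752458 tilt z [ 0.0059 -0.0023 -1.    ] F [ 0.5173 -1.0434  0.1177] open 0.06998042323527795 -> shift [-0.0002  0.0009  0.0013] roll 0.00536158736533876
```

View pics/w6.png

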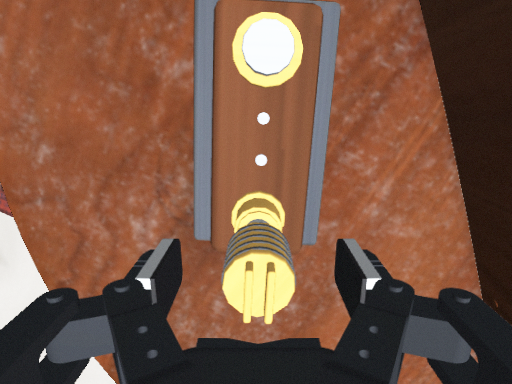

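View pics/s6.png

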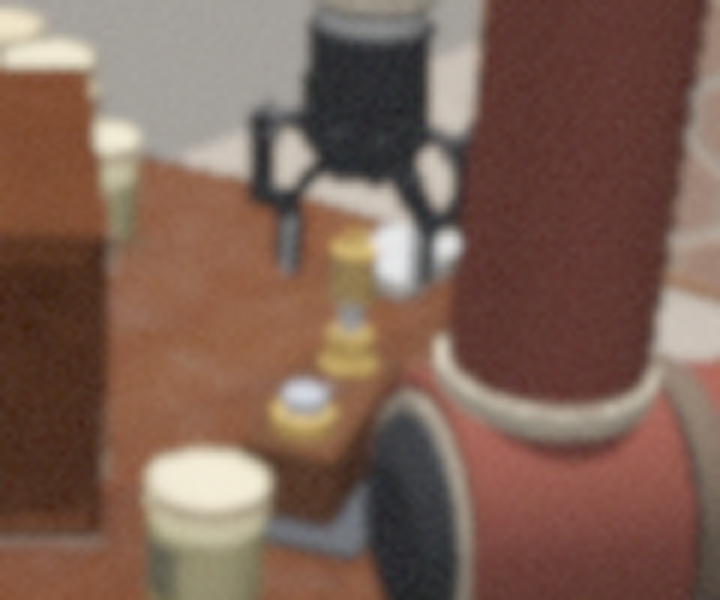

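Run:
```python
from mv import *
p=imaging.get_image("wrist")
t=np.array(monitor.get_obs()["tool_pos"])
for h in (0,.019,.036): print(h,proj(p,t+[0,0,h]))
d=imaging.mark_of("mast_grip",p); print(d[:1]); [print(at_z(p,d[0]["uv"],z)) for z in (.122,.127,.132)]
d=imaging.mark_of("button_top",p); print(d[:1], at_z(p,d[0]["uv"],.084))
print("top disc centre", at_depth(p,(252,295)),at_depth(p,(275,295)),[at_z(p,(259,287),z) for z in(.141,.144,.147)])
```

```text
0 [258.9664 248.0561]
0.019 [259.3814 268.1056]
0.036 [259.8582 291.1278]
[{'uv': [257.0, 260.8], 'score': 0.89}]
[ 0.479  -0.2228  0.122 ]
[ 0.4779 -0.2204  0.127 ]
[ 0.4768 -0.218   0.132 ]
[{'uv': [264.0, 44.7], 'score': 0.87}] [ 0.4438 -0.1364  0.084 ]
top disc centre [ 0.4795 -0.229   0.1392] [ 0.4878 -0.2252  0.1393] [array([ 0.4801, -0.2236,  0.141 ]), array([ 0.4793, -0.2218,  0.144 ]), array([ 0.4785, -0.2201,  0.147 ])]
```

Depth puts the head's top at 0.139, so its centre is at about 0.1225. I'll go 5 mm lower and then close on it.

Request:
{"name": "step_arm", "arguments": {"targets": [0, 0.001, 0.003, 0, 0, 0.001, 0.005, 0, 0, 0.001, 0.005, 0]}}

```text
t: 8.43
tool_pos: [0.4796, -0.2227, 0.1049]
tool_rot: [3.067, 0.659, 0.01]
contact_force: [-0.6, -0.1, -0.8]
opening: 0.0699
```

Request:
{"name": "step_arm", "arguments": {"targets": [0, 0, 0, 0, 0, 0, 0, 0, 0, 0, 0, 0, 0, 0, 0, 0, 0, 0, 0, 0, 0, 0, 0, 0, 0, 0, 0, 0, 0, 0, 0, 0, 0, 0, 0, 0, 0, 0, 0, 0], "grip": 0.0, "force": 60}}

```text
t: 9.27
tool_pos: [0.4796, -0.2227, 0.1049]
tool_rot: [3.067, 0.659, 0.01]
contact_force: [0.0, -0.1, 0.1]
opening: 0.0275
```

The fingers stopped on the head at a 27.5 mm opening. I'll pull up smoothly.

Request:
{"name": "step_arm", "arguments": {"targets": [0, 0, -0.004, 0, 0, 0, -0.012, 0, 0, 0, -0.021, 0, 0, 0, -0.03, 0, 0, 0, -0.036, 0, 0, 0, -0.042, 0, 0, 0, -0.05, 0, 0, 0, -0.059, 0, 0, 0, -0.068, 0, 0, 0, -0.077, 0, 0, 0, -0.084, 0, 0, 0, -0.088, 0]}}

```text
t: 10.27
tool_pos: [0.4793, -0.2225, 0.1933]
tool_rot: [3.066, 0.659, 0.011]
contact_force: [5.7, -2.1, -6.8]
opening: 0.0277
```

Request:
{"name": "step_arm", "arguments": {"targets": [0, 0, -0.002, 0, 0, 0, -0.004, 0, 0, 0, -0.004, 0, 0, 0, -0.004, 0]}}

```text
t: 10.6
tool_pos: [0.4793, -0.2225, 0.1969]
tool_rot: [3.066, 0.659, 0.012]
contact_force: [4.7, -2.8, -7.6]
opening: 0.0282
```

Request:
{"name": "step_arm", "arguments": {"targets": [0, 0, -0.002, 0, 0, 0, -0.004, 0, 0, 0, -0.005, 0, 0, 0, -0.005, 0]}}

```text
t: 10.93
tool_pos: [0.4793, -0.2225, 0.2015]
tool_rot: [3.066, 0.659, 0.012]
contact_force: [5.0, -1.8, -5.9]
opening: 0.0275
```

Request:
{"name": "step_arm", "arguments": {"targets": [0, 0, -0.001, 0, 0, 0, -0.002, 0, 0, 0, -0.003, 0, 0, 0, -0.003, 0]}}

```text
t: 11.27
tool_pos: [0.4793, -0.2225, 0.2032]
tool_rot: [3.067, 0.659, 0.012]
contact_force: [5.4, -2.4, -8.7]
opening: 0.0277
```

Request:
{"name": "step_arm", "arguments": {"targets": [0, 0, -0.001, 0, 0, 0, -0.002, 0, 0, 0, -0.003, 0, 0, 0, -0.003, 0]}}

```text
t: 11.6
tool_pos: [0.4791, -0.2224, 0.2034]
tool_rot: [3.067, 0.659, 0.011]
contact_force: [8.3, -4.1, -15.1]
opening: 0.0274
```

The force rose to 15 N with only 0.2 mm of travel, so the mast is at the rigid stop. The grasp point is at 0.222 m, as expected. I'll check visually and for stillness.

Request:
{"name": "step_arm", "arguments": {"targets": [0, 0, -0.001, 0, 0, 0, -0.001, 0, 0, 0, -0.001, 0, 0, 0, -0.001, 0]}}

```text
t: 11.93
tool_pos: [0.4792, -0.2225, 0.2033]
tool_rot: [3.067, 0.659, 0.012]
contact_force: [6.6, -2.8, -9.2]
opening: 0.0277
```

Run:
```python
from mv import *
to([.479,-.222,.203],24); print(monitor.get_obs()["dq"])
p=imaging.get_image("wrist"); save(p,"w8.png")
d=imaging.mark_of("button_top",p); print(d[:1], d and at_depth(p,d[0]["uv"]))
d=imaging.mark_of("mast_grip",p); print(d[:1], d and at_depth(p,d[0]["uv"]))
print("head top",at_depth(p,(250,292)),at_depth(p,(268,292)))
s=imaging.get_image("scene"); cv2.imwrite("pics/s8.png",cv2.resize(cv2.cvtColor(s["color"],4)[90:260,120:370],None,fx=3.2,fy=3.2,interpolation=2))
for k in ("tester","wax_tin","jar","mast_grip"):
    m=imaging.mark_of(k,s); print(k,[(x["uv"],at_z(s,x["uv"],.222 if k=="mast_grip" else 0)) for x in m[:1]])
to([.479,-.222,.203],24)
```

```text
t 11.9333 pos [ 0.4792 -0.2225  0.2033] yaw 24.245347888116697 tilt z [ 0.0083 -0.0028 -1.    ] F [ 6.5555 -2.7732 -9.1587] open 0.027727370245673046 -> shift [-0.     -0.0005  0.0003] roll 0.004282128460451062
[-0.0009 -0.001   0.     -0.0007 -0.001   0.0001]
[{'uv': [261.3, 60.4], 'score': 0.9}] [ 0.4426 -0.1342  0.0826]
[] []
head top [ 0.4747 -0.221   0.245 ] [ 0.4802 -0.2181  0.2456]
tester [([139.9, 245.8], array([0.6514, 0.4456, 0.    ]))]
wax_tin [([202.3, 240.1], array([0.5394, 0.2873, 0.    ]))]
jar [([295.5, 220.7], array([ 0.4094, -0.015 ,  0.    ]))]
mast_grip [([321.8, 140.0], array([ 0.47  , -0.2185,  0.222 ]))]
t 12.3333 pos [ 0.4793 -0.2225  0.2033] yaw 24.24714131544931 tilt z [ 0.0083 -0.0028 -1.    ] F [ 6.9951 -2.9711 -8.8136] open 0.027489794573954826 -> shift [-0.     -0.0005  0.0003] roll 0.004313429672300195
```

View pics/s8.png

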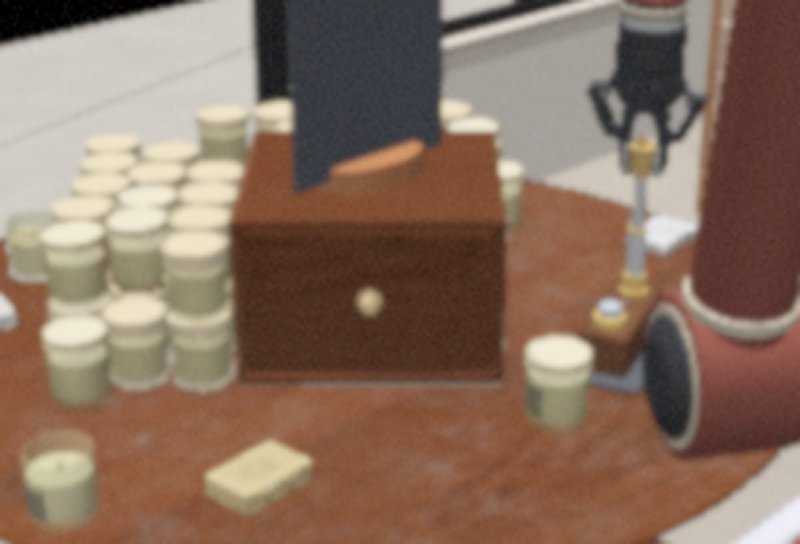

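View pics/w8.png

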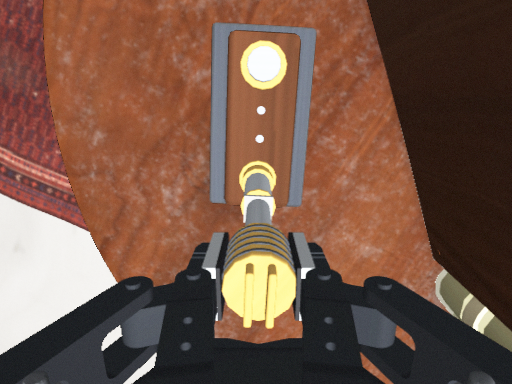

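Both sections are out, the head is between the pads and the button is out at (263,63). The bystanders look unmoved. I'll keep a little preload against the stop and then hand in.

Request:
{"name": "step_arm", "arguments": {"targets": [0, 0, -0.001, 0, 0, 0, -0.002, 0, 0, 0, -0.002, 0, 0, 0, -0.002, 0, 0, 0, -0.002, 0, 0, 0, -0.002, 0]}}

```text
t: 12.83
tool_pos: [0.4792, -0.2224, 0.2033]
tool_rot: [3.068, 0.659, 0.012]
contact_force: [7.8, -3.9, -11.9]
opening: 0.0277
```

Run:
```python
from mv import *
to([.479,-.222,.203],24)
print(ticket.finish_job())
to([.479,-.222,.203],24)
```

```text
t 12.8333 pos [ 0.4792 -0.2224  0.2033] yaw 24.241136858951986 tilt z [ 0.0081 -0.0024 -1.    ] F [  7.828   -3.8775 -11.8865] open 0.027668219801131762 -> shift [ 0.     -0.0005  0.0003] roll 0.0042086321366294754
the job is handed in; nothing more can be done
None
the job is handed in; nothing more can be done
```

I pressed the release button until it hit its rigid stop (25 N at z = 0.0757 m) and let it go, and the mast popped up. I then gripped the mast head at 60 N, pulled it up to the second stop, and handed the job in at about 12.8 s while still holding it there.

**Mast height:** the grasp point stayed at 0.222 m, as expected at the second stop. Pulling harder raised the force to 15 N but moved the tool only 0.2 mm, so the mast was against the stop. At hand-in the arm was pulling up with about 12 N, and the finger opening was steady at 27.7 mm.

**Stillness:** joint speeds were about 0.001 rad/s or less in the check about a second before hand-in, and the tool height stayed at 0.2033 m until the end.

**Button and mast in the pictures:** the button showed as out, with its top at about 0.083 m, and both mast sections were extended.

**Bystanders:** the jar, tester and tin looked unmoved, and nothing touched them. The network's position for the tin in the scene picture differed by about 20 mm from its first reading. I put that down to detector noise, because the arm partly hid the tin in the first picture, and the later reading is within about 15 mm of the first top view. I didn't check it further.

**Other disagreement:** the wrist camera failed to find the mast head in the last picture, although it was plainly visible between the fingers and the scene camera did find it.

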